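# Load, close and bolt down the leak-test chamber

## Robot

A 6-joint arm with a two-finger parallel gripper is mounted at the origin on the work surface. World frame = base frame: x ahead of the robot, y to its left, z up, the work surface at z = 0. Lengths are in mm, angles in rad, forces in N, time in s.
With the tool pointing down it reaches from about 375 to 925 mm from the base axis. Payload 5.7 kg.
Tool frame: the origin (TCP) lies on the centre line of the jaws, within the pads' length; the fingertips stand 22 mm ahead of it and the grasp point (between the pads) lies 3 mm ahead of it; z points along the fingers, y is the line along which they close (so a half turn about z gives the same grasp; the last joint's range is limited). The gripper opens to 88 mm and grips with 3 to 60 N. Pads are 20 mm wide; open, the fingers measure 115 mm over their backs; the gripper's body (75 mm by 178 mm) begins 61 mm behind the grasp point.
Start: joints at [-1.312, 0.359, 1.51, -0, 1.272, -0.115], TCP at [219.077, -558.543, 244.623] pointing down, gripper open.
Joint ranges: [-2.97, 2.97], [-1.01, 2.36], [0.21, 2.38], [-0.96, 4.11], [0.2, 2.71], [-2.98, 2.98]. Speed limits (rad/s): [2.39, 2.39, 3.14, 3.14, 3.14, 3.14].

## Interface

Orientations are given as a unit quaternion [x, y, z, w].
In Python, from bench import env gives the robot as it stands.
- The arm moves only by the tool play_rows, never from a script. Its argument "deltas" is a list of rows, each a list of 7 numbers: the shift along the tool's x, y, z in mm, then the turn, a rotation vector about the tool's x, y, z in degrees, then the opening, from 0 (shut) to 1 (fully open). A call has 1 to 20 rows; each row is the pose to reach, as a shift and turn from the pose commanded when the call began, along the tool's axes at that moment; what a row does not reach only later rows make up. A row lasts 1/8 s, in which the tool goes at most 62.5 mm and 10.7 degrees, less where a joint would pass 70% of its speed; a pose out of reach is approached as far as the arm can. A call with a gripper value outside its range is refused whole. The fingers move at their own pace and stop on an object; "grip_force" is the grip in N (left out, the last holds). Time passes only in rows, so rows that repeat a pose let the fingers close. It gives the time, the measured TCP pose, the force, the opening and the grip force at its end, in the units of the state.
- env.get_obs(): the state, without advancing time (a new reading comes with each control period).
- env.capture(name): name is "scene" or "side" or "wrist"; returns (picture, depth): 400x640x3 uint8, blue, green, red; 400x640 float32, mm along the optical axis (not along the pixel's ray), 0 where there is no reading.
- env.camera_params(name): a dict with "fx", "fy", "cx", "cy" (pixels), "camera_from_world" (4x4, takes a point from world to camera coordinates); the wrist camera has in their place "hand_eye" (4x4, takes a point from camera to tool coordinates, whose origin is the TCP and whose axes are the flange's). Camera axes: x right, y down, z forward; pixel columns grow to the right and rows downward; lengths in mm; the calibration is good to about 2 mm. A picture is of the moment at which its call begins: read the wrist's pose just before it. camera_params takes no time and is no camera call.
- env.finish_job(): hands the job in; it is judged then, once.
The state is a dict: "time": time; "joints": joint angles; "dq": joint speeds; "joint_efforts": joint torques, N m; "tcp_pos": TCP position; "ee_rot": TCP orientation; "contact_force": force on the tool from outside, world axes, zero at the start; "ft_torque": the same for the moment, N m; "gripper_width": finger opening in mm; "grasp_force": force on a finger pad.
Only numpy, scipy, OpenCV 4.12 (cv2) and the standard library are available. Lean on these libraries where they do the work, as an engineer would, in place of code of your own. Each camera call takes 0.05 s, during which the arm holds its last target. There are 200 camera calls.

## Task

Lift the lid of the white leak-test chamber until it rests back on its stop, put every steel sensor capsule from the black mat into the chamber (each down on the chamber floor, standing or lying), and shut the lid again. Then bolt the lid down evenly as you would any flange: in a first pass bring all four wing screws about half way, and in a second pass turn all four hard home against their stops, both times in crisscross order (after the first screw do the one diagonally opposite, then the other diagonal), never pulling one home while another is still loose. Do not tighten any screw while the lid is open, and leave everything else on the desk where it is.

Things in the scene. Friction and masses are not known exactly. Their poses are not given: they have to be found in the camera images.
- chamber_floor (a point): White leak-test chamber, fixed block 168 (x) by 230 mm (y), open cavity 96 (x) by 160 mm (y). Point: centre of the cavity floor, 20 mm above the desk; the rim is 67 mm above the desk. x runs from the handle side to the hinge side, y along the long side; turned up to 0.2 rad. On its +y end a gauge and a brass valve stick out 50 mm, up to 46 mm high.
- lid (a joint): Hinged black lid with clear window, 168 x 230 x 16 mm, 0.55 kg without its screws (40 g each), damped hinge. 0 = shut, 1.75 rad (100 deg) = lying back on its stop. Beyond about 1.55 it falls back on the stop by itself; let go below 1.3 it sinks shut by itself in 1 to 4 s.
- lid_hinge (a point): Middle of the hinge line on the far long side, 90 mm from the cavity centre, 68 mm above the desk. The hinge line is this point's y axis; the lid's near side swings up and away from the robot.
- lid_bar (a point): Middle of the lid's round steel bar handle: 12 mm thick, 100 mm long, parallel to the hinge, on the near side, 42 mm out from the lid's edge (36 mm clear gap), 216 mm from the hinge; shut, 76.5 mm above the desk. Gripped from above across its thickness, the bar turns between the fingers as the lid swings; on the stop it is the topmost part, about 0.28 m above the desk. 3 to 5 N lift it.
- screw_nl (a joint): Wing screw at the near left (handle side, +y) lid corner. 0 = loose; grows as it is turned CLOCKWISE seen from above; 2.5 rad = hard tight on its stop; half way is about 1.25. Starts at 0 to 0.45 and stays where left; friction 0.12 N m all the way. From above at value v the wing lies 2.5 - v rad anticlockwise of the chamber's long side (y axis): when tight it lies along that side.
- screw_nr (a joint): Wing screw at the near right (handle side, -y) lid corner. 0 = loose; grows as it is turned CLOCKWISE seen from above; 2.5 rad = hard tight on its stop; half way is about 1.25. Starts at 0 to 0.45 and stays where left; friction 0.12 N m all the way. From above at value v the wing lies 2.5 - v rad anticlockwise of the chamber's long side (y axis): when tight it lies along that side.
- screw_fl (a joint): Wing screw at the far left (hinge side, +y) lid corner. 0 = loose; grows as it is turned CLOCKWISE seen from above; 2.5 rad = hard tight on its stop; half way is about 1.25. Starts at 0 to 0.45 and stays where left; friction 0.12 N m all the way. From above at value v the wing lies 2.5 - v rad anticlockwise of the chamber's long side (y axis): when tight it lies along that side.
- screw_fr (a joint): Wing screw at the far right (hinge side, -y) lid corner. 0 = loose; grows as it is turned CLOCKWISE seen from above; 2.5 rad = hard tight on its stop; half way is about 1.25. Starts at 0 to 0.45 and stays where left; friction 0.12 N m all the way. From above at value v the wing lies 2.5 - v rad anticlockwise of the chamber's long side (y axis): when tight it lies along that side.
- screw_nl_wing (a point): Middle of the near left screw's aluminium wing, 38 mm long, 11 mm thick, 22 mm tall (11 mm above and below this point); x along the wing, z along the screw. With the lid shut it is 107 mm above the desk, 23 mm above the lid's top. Below the wing: a stem 12 mm thick and a washer 26 mm wide, 3 mm high.
- screw_nr_wing (a point): Middle of the near right screw's aluminium wing, 38 mm long, 11 mm thick, 22 mm tall (11 mm above and below this point); x along the wing, z along the screw. With the lid shut it is 107 mm above the desk, 23 mm above the lid's top. Below the wing: a stem 12 mm thick and a washer 26 mm wide, 3 mm high.
- screw_fl_wing (a point): Middle of the far left screw's aluminium wing, 38 mm long, 11 mm thick, 22 mm tall (11 mm above and below this point); x along the wing, z along the screw. With the lid shut it is 107 mm above the desk, 23 mm above the lid's top. Below the wing: a stem 12 mm thick and a washer 26 mm wide, 3 mm high.
- screw_fr_wing (a point): Middle of the far right screw's aluminium wing, 38 mm long, 11 mm thick, 22 mm tall (11 mm above and below this point); x along the wing, z along the screw. With the lid shut it is 107 mm above the desk, 23 mm above the lid's top. Below the wing: a stem 12 mm thick and a washer 26 mm wide, 3 mm high.
- capsule1: Sealed steel sensor capsule 1, about 80 g: a round can 26 mm in diameter on a square flange 30 x 30 x 4 mm, 26 mm tall in all, with short brass pins on top. Origin at the centre of the flange's underside, z up through the can. Starts upright on the black mat. 2 to 4 capsules are present; absent ones read None throughout.
- capsule2: Sealed steel sensor capsule 2, about 80 g: a round can 26 mm in diameter on a square flange 30 x 30 x 4 mm, 26 mm tall in all, with short brass pins on top. Origin at the centre of the flange's underside, z up through the can. Starts upright on the black mat. 2 to 4 capsules are present; absent ones read None throughout.
- capsule3: Sealed steel sensor capsule 3, about 80 g: a round can 26 mm in diameter on a square flange 30 x 30 x 4 mm, 26 mm tall in all, with short brass pins on top. Origin at the centre of the flange's underside, z up through the can. Starts upright on the black mat. 2 to 4 capsules are present; absent ones read None throughout.
- capsule4: Sealed steel sensor capsule 4, about 80 g: a round can 26 mm in diameter on a square flange 30 x 30 x 4 mm, 26 mm tall in all, with short brass pins on top. Origin at the centre of the flange's underside, z up through the can. Starts upright on the black mat. 2 to 4 capsules are present; absent ones read None throughout.
- mat: Black rubber bench mat, 165 (x) x 200 (y) x 2 mm, fixed; it lies to the left or to the right of the chamber. Origin at the centre of its underside. A white job sheet of the same size lies on the other side.
- oil: Bystander: amber oil bottle with white cap, 42 mm wide, 105 mm tall, beyond the left side. Origin at the underside.
- jar: Bystander: glass jar with steel cap, 52 mm wide, 58 mm tall, beyond the right side. Origin at the underside.
- pebble: Bystander: white stone, 48 mm wide, 18 mm tall, between the robot and the chamber's near left corner.
- loupe: Bystander: black loupe, 38 mm wide, 34 mm tall, between the robot and the chamber's near right corner.
- driver: Bystander: screwdriver with black handle, 160 mm long, lying on the white job sheet.
- tweezers: Bystander: steel tweezers 120 mm long lying on the white job sheet.
Things that resemble listed ones, but are neither listed nor needed, are in the scene too. Leave any brown or orange look-alike of the capsule3 alone.

How it is judged:
By the outcome, as a careful person would: the job done as asked, in the order asked, and still so for the second after the job is handed in, with the robot touching nothing.
Of capsule1, capsule2, capsule3, capsule4 only 2 to 4 are there at a start; the rules pass over those that are not, and their reading is None.
At some moment in a run one of capsule1, capsule2, capsule3, capsule4 may be knocked a few centimetres aside while the robot is not near it.
Once in a run the grip may slacken for a moment while it holds something.
It also fails if it takes over 210 s, if anything falls off the work surface, if the arm or the gripper's body presses on something with over 40 N, if the wrist force passes 120 N, or if a joint passes its speed limit or range.

## Working session

There is one attempt and no reset: what is moved stays moved. The work goes in short steps, Python scripts to look and compute and a tool call to move; the robot and the scene stay as the last step left them, time stands still between calls to the robot, and variables do not carry over. Pictures are saved under pics/ and viewed, at most 14 in all, crops included, and the job is handed in when it is done.

Besides the shell and the picture viewer there is one more tool, called after "Call:" in YAML: its name, and indented under it one key for each argument. play_rows: Moves the arm, as the interface text tells. Its arguments: {"type":"object","properties":{"deltas":{"type":"array","items":{"type":"array","items":{"type":"number"}}},"grip_force":{"type":"number"}},"required":["deltas"]}

```bash
ls; mkdir -p pics
cat > h.py <<'E'
import numpy as np, cv2
from scipy.spatial.transform import Rotation as R
from bench import env
def T_wc(name):
    p=env.camera_params(name)
    if name=="wrist":
        o=env.get_obs(); T=np.eye(4); T[:3,:3]=R.from_quat(o["ee_rot"]).as_matrix(); T[:3,3]=o["tcp_pos"]
        return p,T@np.array(p["hand_eye"])
    return p,np.linalg.inv(np.array(p["camera_from_world"]))
def cap(name):
    p,T=T_wc(name); im,d=env.capture(name); return im,d,p,T
def ray(u,v,p,T,z):
    d=T[:3,:3]@np.array([(u-p["cx"])/p["fx"],(v-p["cy"])/p["fy"],1]); o=T[:3,3]
    return o+d*(z-o[2])/d[2]
def cloud(d,p,T):
    v,u=np.mgrid[:d.shape[0],:d.shape[1]]
    c=np.stack([(u-p["cx"])/p["fx"]*d,(v-p["cy"])/p["fy"]*d,d],-1)
    return c@T[:3,:3].T+T[:3,3]
def proj(P,p,T):
    c=np.linalg.inv(T)@np.r_[P,1]; return c[0]/c[2]*p["fx"]+p["cx"],c[1]/c[2]*p["fy"]+p["cy"]
E
python3 - <<'E'
from h import *
o=env.get_obs(); print({k:np.round(v,3) for k,v in o.items() if v is not None})
for n in ("scene","side","wrist"):
    im,d,p,T=cap(n); cv2.imwrite(f"pics/{n}0.png",im); np.savez(f"{n}0.npz",im=im,d=d,T=T); print(n,{k:p[k] for k in("fx","fy","cx","cy")},T.round(2).tolist())
E
```

```text
pics
{'time': np.float64(0.0), 'joints': array([-1.312,  0.36 ,  1.511,  0.   ,  1.272, -0.115]), 'dq': array([ 0.   , -0.002,  0.   , -0.   , -0.   ,  0.002]), 'joint_efforts': array([-4.0000e-03, -5.1538e+01, -2.7072e+01,  6.8000e-02,  3.5000e-02,
       -0.0000e+00]), 'tcp_pos': array([ 218.917, -557.953,  243.817]), 'ee_rot': array([ 0.983,  0.186, -0.   , -0.001]), 'contact_force': array([-0.426, -0.331, -0.104]), 'ft_torque': array([-0.015, -0.019, -0.008]), 'grasp_force': np.float64(0.0), 'gripper_width': np.float64(87.997)}
scene {'fx': 450.3131135317966, 'fy': 450.3131135317966, 'cx': 322.3158090437039, 'cy': 198.59908033356038} [[-0.55, 0.72, -0.42, 1121.47], [0.83, 0.48, -0.27, 298.83], [0.01, -0.49, -0.87, 1290.72], [0.0, 0.0, 0.0, 1.0]]
side {'fx': 407.6924554616177, 'fy': 407.6924554616177, 'cx': 319.7065982108864, 'cy': 204.0824351867442} [[1.0, -0.02, 0.07, 449.46], [-0.07, -0.54, 0.84, -935.22], [0.02, -0.84, -0.54, 676.92], [0.0, 0.0, 0.0, 1.0]]
wrist {'fx': 334.5301689731958, 'fy': 334.5301689731958, 'cx': 320.85536977016426, 'cy': 197.5945929506911} [[0.36, -0.89, -0.27, 292.18], [-0.93, -0.35, -0.1, -529.99], [-0.0, 0.29, -0.96, 384.65], [0.0, 0.0, 0.0, 1.0]]
```

View pics/scene0.png

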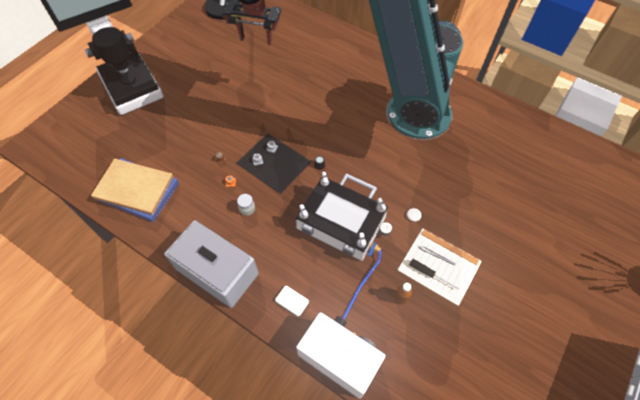

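View pics/side0.png

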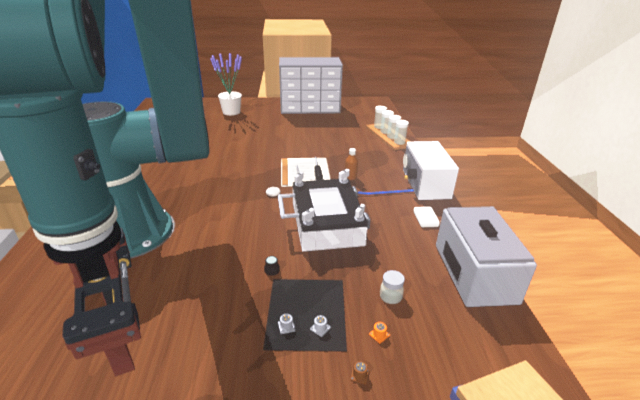

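The scene shows the chamber at about (340,215) and the mat at (273,162) with two steel capsules (257,158) and (271,146). The orange (230,181) and brown (219,156) ones are off the mat and are look-alikes. The side view agrees: capsules at (286,324) and (320,326), orange at (380,332), brown at (361,372).

Run:
```python
from h import *
for n in("scene","side"):
    z=np.load(f"{n}0.npz"); p=env.camera_params(n); P=cloud(z["d"],p,z["T"]); im=z["im"]
    ok=(z["d"]>0)
    def reg(a,b): return ok&(P[...,2]>a)&(P[...,2]<b)&(P[...,0]>380)&(P[...,0]<900)&(P[...,1]>-450)&(P[...,1]<300)
    m=reg(78,92); k,lab,st,c=cv2.connectedComponentsWithStats(m.astype(np.uint8))
    i=1+np.argmax(st[1:,4]); q=P[lab==i][:,:2].astype(np.float32); print(n,"lid",cv2.minAreaRect(q),np.median(P[lab==i][:,2]))
    for a,b in((97,125),):
        k,lab,st,c=cv2.connectedComponentsWithStats(reg(a,b).astype(np.uint8),connectivity=8)
        for i in range(1,k):
            if st[i,4]>6:
                q=P[lab==i]; print(" wing?",st[i],c[i].round(0),q.mean(0).round(1),cv2.minAreaRect(q[:,:2].astype(np.float32)))
    # capsules: height band 18..32
    k,lab,st,c=cv2.connectedComponentsWithStats(reg(15,40).astype(np.uint8),connectivity=8)
    for i in range(1,k):
        if st[i,4]>8:
            q=P[lab==i]; print(" low",st[i],q.mean(0).round(0),q[:,2].max().round(0),im[lab==i].mean(0).round(0))
```

```text
scene lid ((525.468994140625, 2.809356689453125), (217.34310913085938, 230.63616943359375), 4.678018569946289) 83.4188032163321
 wing? [322 172   6  13  57] [324. 178.] [493.9 -96.  113.2] ((491.81732177734375, -96.48275756835938), (38.11029815673828, 15.644529342651367), 33.757686614990234)
 wing? [377 198   9  13  71] [381. 204.] [477.5  96.  112.6] ((476.9260559082031, 95.55659484863281), (40.45915603637695, 14.301161766052246), 60.80284118652344)
 wing? [300 204   8  14  67] [303. 211.] [624.7 -84.8 113.4] ((622.454833984375, -85.99845123291016), (39.722862243652344, 16.179733276367188), 45.00251770019531)
 wing? [182 228   7   6  10] [185. 231.] [ 868.6 -326.8  123.2] ((868.3023071289062, -326.9344787597656), (3.052851438522339, 21.884685516357422), 86.246826171875)
 wing? [359 233   6  14  65] [362. 240.] [608.9 107.5 114.9] ((607.92333984375, 105.90503692626953), (38.52280807495117, 13.278786659240723), 38.79854965209961)
 wing? [237 259  18  24 115] [246. 271.] [ 865.4 -111.   113.9] ((863.794677734375, -114.12548828125), (12.650372505187988, 71.77610778808594), 88.9445877075
[... 2924 characters left out ...]
.0 [134. 127. 134.]
 low [404 176  33  21 201] [860. 140.  27.] 40.0 [189. 189. 197.]
 low [293 199   3  15  18] [459.  61.  28.] 39.0 [203. 202. 212.]
 low [415 207  23  17 212] [840.  13.  17.] 20.0 [255. 255. 255.]
 low [296 218  70  31 524] [ 551. -109.   28.] 40.0 [217. 214. 220.]
 low [436 237  66  69 598] [ 842. -278.   28.] 40.0 [153. 146. 150.]
 low [265 257  14  14 151] [ 400. -187.   28.] 35.0 [118. 119. 120.]
 low [380 283  23  17 225] [ 665. -298.   27.] 40.0 [167. 177. 180.]
 low [280 314  12  15 139] [ 433. -362.   25.] 31.0 [177. 173. 176.]
 low [314 316  13  14 145] [ 503. -371.   25.] 31.0 [189. 185. 189.]
 low [374 323  13  13 135] [ 622. -393.   24.] 30.0 [ 86. 151. 225.]
```

```bash
cat >> h.py <<'E'
C=np.array([549.2,2.0]); YAW=.081
def ch(x,y): # chamber coords -> world xy
    c,s=np.cos(YAW),np.sin(YAW); return C+np.array([c*x-s*y,s*x+c*y])
def go(x,y,z,psi=None):
    o=env.get_obs(); R0=R.from_quat(o["ee_rot"]); m=R0.as_matrix(); p0=np.arctan2(m[1,0],m[0,0])
    if psi is None: psi=p0
    Rt=R.from_euler("z",psi)*R.from_euler("x",np.pi)
    d=R0.inv().apply(np.array([x,y,z])-o["tcp_pos"]); r=np.degrees((R0.inv()*Rt).as_rotvec())
    print("go",d.round(1).tolist(),r.round(1).tolist(),"n>=",int(max(np.linalg.norm(d)/62.5,np.linalg.norm(r)/10.7))+1,"psi0 %.3f"%p0)
E
python3 -c "
from h import *
b=ch(-126,0);print(b);go(*b,200,YAW+np.pi/2)"
```

```text
[423.61311705  -8.1948434 ]
go [391.3, -437.1, 44.7] [-0.1, -0.1, -73.2] n>= 10 psi0 0.374
```

Call:
play_rows:
  deltas:
    - [391,-437,0,0,0,-73.2,0.45]
    - [391,-437,0,0,0,-73.2,0.45]
    - [391,-437,0,0,0,-73.2,0.45]
    - [391,-437,0,0,0,-73.2,0.45]
    - [391,-437,0,0,0,-73.2,0.45]
    - [391,-437,0,0,0,-73.2,0.45]
    - [391,-437,0,0,0,-73.2,0.45]
    - [391,-437,0,0,0,-73.2,0.45]
    - [391,-437,0,0,0,-73.2,0.45]
    - [391,-437,0,0,0,-73.2,0.45]
    - [391,-437,0,0,0,-73.2,0.45]
    - [391,-437,45,0,0,-73.2,0.45]
    - [391,-437,45,0,0,-73.2,0.45]
    - [391,-437,45,0,0,-73.2,0.45]
    - [391,-437,45,0,0,-73.2,0.45]

```text
time: 2.02
tcp_pos: [424.4, -9.7, 200.9]
ee_rot: [0.678, 0.735, 0.001, 0.001]
contact_force: [0.2, 0.7, 0.4]
gripper_width: 39.7
grasp_force: 0.0
```

Run:
```python
from h import *
o=env.get_obs();print(o["time"],o["tcp_pos"],o["joints"].round(2))
im,d,p,T=cap("wrist"); np.savez("w1.npz",im=im,d=d,T=T); cv2.imwrite("pics/w1.png",im)
P=cloud(d,p,T); m=(d>0)&(P[...,2]>70)&(P[...,2]<90)&(P[...,0]<440)&(P[...,0]>400)&(abs(P[...,1])<70)
q=P[m][:,:2].astype(np.float32); print(m.sum(),cv2.minAreaRect(q),np.median(P[m],0))
b=ch(-126,0);go(*b,79,YAW+np.pi/2)
```

```text
2.025 [424.38197468  -9.65512495 200.92342546] [-0.19  0.16  1.93  0.    1.06 -0.27]
2308 ((427.6826477050781, -7.106575012207031), (28.589902877807617, 111.16442108154297), 2.4296720027923584) [422.41907793   3.12271636  81.92097257]
go [1.4, -0.9, 121.9] [0.1, 0.0, -0.1] n>= 2 psi0 1.651
```

View pics/w1.png

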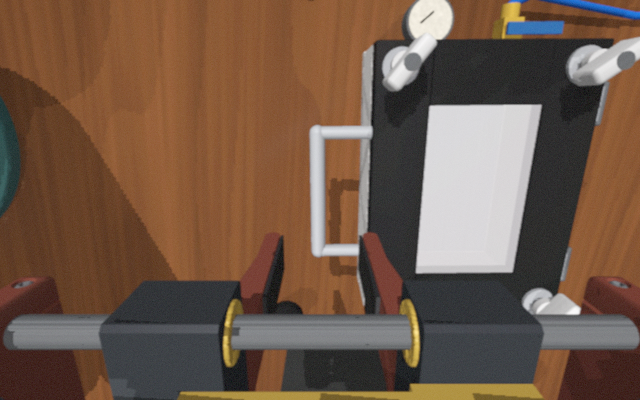

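The wrist view shows the bar from (319,132) to (318,250), just left of the fingers, with the lid to its right. I'll check the bar's ray position.

Run:
```python
from h import *
z=np.load("w1.npz"); p=env.camera_params("wrist"); T=z["T"]
for u,v in((318,140),(318,190),(318,245)): print(ray(u,v,p,T,76.5).round(1))
# light wood vs steel: row profiles
g=z["im"].astype(int); 
for v in(150,190,230):
    r=np.where((g[v,295:345].min(1)>110))[0]+295; print(v,r.min(),r.max(), ray((r.min()+r.max())/2,v,p,T,76.5).round(1))
print(ch(-126,50),ch(-126,-50))
```

```text
[418.7  36.4  76.5]
[421.9  -4.3  76.5]
[425.6 -53.3  76.5]
150 310 324 [418.5  28.5  76.5]
190 310 324 [421.   -4.3  76.5]
230 311 324 [424.1 -39.5  76.5]
[419.56754428  41.64122126] [427.65868983 -58.03090806]
```

Call:
play_rows:
  deltas:
    - [1,-2.5,60,0,0,0,0.4]
    - [1,-2.5,100,0,0,0,0.4]
    - [1,-2.5,121,0,0,0,0.4]
    - [1,-2.5,121,0,0,0,0.4]
    - [1,-2.5,121,0,0,0,0]
    - [1,-2.5,121,0,0,0,0]
    - [1,-2.5,121,0,0,0,0]
    - [1,-2.5,121,0,0,0,0]
  grip_force: 25

```text
time: 3.08
tcp_pos: [421.8, -8.3, 79.6]
ee_rot: [0.678, 0.735, 0.001, 0.001]
contact_force: [-0.4, -0.6, 7.9]
gripper_width: 11.3
grasp_force: 25.0
```

Run:
```python
from h import *
o=env.get_obs();print(o["tcp_pos"],o["contact_force"].round(1))
t=np.r_[np.arange(0.05,1.7,.09)];
for a in t: 
    r=lambda a:216*np.array([np.cos(a+.039),np.sin(a+.039)])
    d=r(a)-r(0); print([round(float(-d[0])),round(float(-d[1]))],end=" ")
```

```text
[421.80536808  -8.28369507  79.59364248] [-0.4 -0.6  7.9]
[1, -11] [3, -30] [8, -49] [14, -67] [21, -85] [30, -102] [41, -119] [53, -134] [67, -148] [81, -161] [97, -172] [114, -182] [131, -190] [150, -197] [168, -202] [187, -206] [207, -207] [226, -207] [246, -206]
```

Call:
play_rows:
  deltas:
    - [0,0,-5,0,0,0,0]
    - [0,1,-14,0,0,0,0]
    - [0,3,-30,0,0,0,0]
    - [0,8,-49,0,0,0,0]
    - [0,14,-67,0,0,0,0]
    - [0,21,-85,0,0,0,0]
    - [0,30,-102,0,0,0,0]
    - [0,41,-119,0,0,0,0]
    - [0,53,-134,0,0,0,0]
    - [0,67,-148,0,0,0,0]
    - [0,81,-161,0,0,0,0]
    - [0,97,-172,0,0,0,0]
    - [0,114,-182,0,0,0,0]
    - [0,131,-190,0,0,0,0]
    - [0,150,-197,0,0,0,0]
    - [0,168,-202,0,0,0,0]
    - [0,168,-202,0,0,0,0]

```text
time: 5.2
tcp_pos: [588.6, 6.2, 282.7]
ee_rot: [0.678, 0.735, 0.001, -0.0]
contact_force: [-3.4, 2.4, 9.4]
gripper_width: 11.1
grasp_force: 25.0
```

Call:
play_rows:
  deltas:
    - [0,19,-4,0,0,0,0]
    - [0,39,-5,0,0,0,0]
    - [0,58,-5,0,0,0,0]
    - [0,78,-4,0,0,0,0]
    - [0,84,-3,0,0,0,0]
    - [0,84,-3,0,0,0,0]

```text
time: 5.95
tcp_pos: [672.1, 13.1, 284.2]
ee_rot: [0.678, 0.735, 0.001, -0.0]
contact_force: [0.5, 3.9, 3.0]
gripper_width: 11.3
grasp_force: 25.0
```

Call:
play_rows:
  deltas:
    - [0,0,0,0,0,0,0.4]
    - [0,0,0,0,0,0,0.4]
    - [0,0,-40,0,0,0,0.4]
    - [0,0,-80,0,0,0,0.4]
    - [0,0,-80,0,0,0,0.4]

```text
time: 6.58
tcp_pos: [673.4, 11.3, 367.6]
ee_rot: [0.678, 0.735, 0.002, 0.003]
contact_force: [-0.7, -0.2, 0.5]
gripper_width: 35.1
grasp_force: 0.0
```

Run:
```python
from h import *
go(434,-357,200,.081)
im,d,p,T=cap("side"); P=cloud(d,p,T); cv2.imwrite("pics/side1.png",im)
m=(d>0)&(P[...,2]>225)&(P[...,2]<300)&(P[...,0]>600)&(P[...,0]<760)&(abs(P[...,1])<130)
print(m.sum(),P[m].min(0),P[m].max(0))
m&=(P[...,2]>268);print(P[m].mean(0))
k=(d>0)&(P[...,2]>14)&(P[...,2]<40)&(P[...,0]>380)&(P[...,0]<560)&(P[...,1]<-270)&(P[...,1]>-470)
n,lab,st,c=cv2.connectedComponentsWithStats(k.astype(np.uint8))
for i in range(1,n):
    if st[i,4]>20: print(P[lab==i].mean(0).round(0))
```

```text
go [-347.7, -269.1, 166.5] [0.4, -0.2, 89.9] n>= 9 psi0 1.651
611 [ 657.2220112  -104.02447438  225.03727543] [726.22865953 125.09103747 284.17711891]
[682.8483067    3.79426033 279.56989957]
[ 433. -362.   25.]
[ 503. -371.   25.]
```

View pics/side1.png

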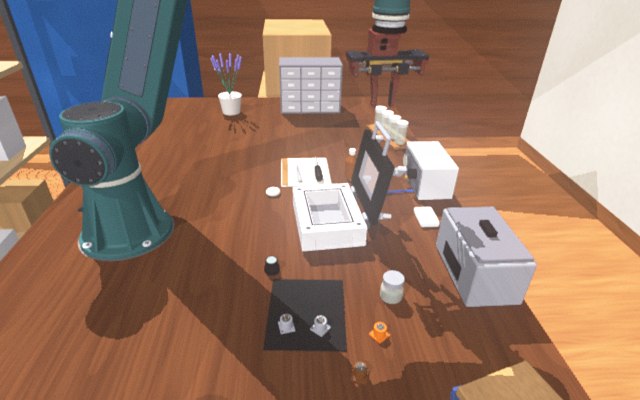

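The lid is back on its stop, with its upright edge at about (370,165), and both capsules are still on the mat. Going over the mat.

Call:
play_rows:
  deltas:
    - [-348,-269,0,0,0,90,0.55]
    - [-348,-269,0,0,0,90,0.55]
    - [-348,-269,0,0,0,90,0.55]
    - [-348,-269,0,0,0,90,0.55]
    - [-348,-269,0,0,0,90,0.55]
    - [-348,-269,100,0,0,90,0.55]
    - [-348,-269,200,0,0,90,0.55]
    - [-348,-269,200,0,0,90,0.55]
    - [-348,-269,200,0,0,90,0.55]
    - [-348,-269,200,0,0,90,0.55]
    - [-348,-269,200,0,0,90,0.55]
    - [-348,-269,200,0,0,90,0.55]

```text
time: 8.12
tcp_pos: [433.3, -356.6, 165.5]
ee_rot: [0.999, 0.041, 0.001, 0.001]
contact_force: [-0.8, -0.5, 0.8]
gripper_width: 48.5
grasp_force: 0.0
```

```bash
cat > caps.py <<'E'
from h import *
print(env.get_obs()["tcp_pos"].round(1))
im,d,p,T=cap("wrist"); P=cloud(d,p,T); cv2.imwrite("pics/wc.png",im)
k=(d>0)&(P[...,2]>20)&(P[...,2]<36)&(P[...,0]>360)&(P[...,0]<580)&(P[...,1]<-220)&(P[...,1]>-480)
n,lab,st,c=cv2.connectedComponentsWithStats(k.astype(np.uint8))
for i in range(1,n):
    if st[i,4]>60:
        q=P[lab==i]; (x,y),r=cv2.minEnclosingCircle(q[:,:2].astype(np.float32)); print(st[i],im[lab==i].mean(0).round(),np.round([x,y,r],1),q[:,2].max().round(1)); go(x,y,31,.081)
E
python3 caps.py
```

```text
[ 433.3 -356.6  165.5]
[471  18  29  37 773] [155. 194. 229.] [ 567.7 -475.3   12.8] 32.9
go [123.9, 128.9, 135.1] [0.1, -0.1, 0.1] n>= 4 psi0 0.082
[322  95  32  33 806] [242. 244. 244.] [ 502.7 -365.    12.9] 33.6
go [68.2, 13.7, 134.7] [0.1, -0.1, 0.1] n>= 3 psi0 0.082
[305 178  30  30 703] [216. 218. 218.] [ 432.9 -356.3   12.9] 34.5
go [-0.7, -0.6, 134.5] [0.1, -0.1, 0.1] n>= 3 psi0 0.082
```

View pics/wc.png

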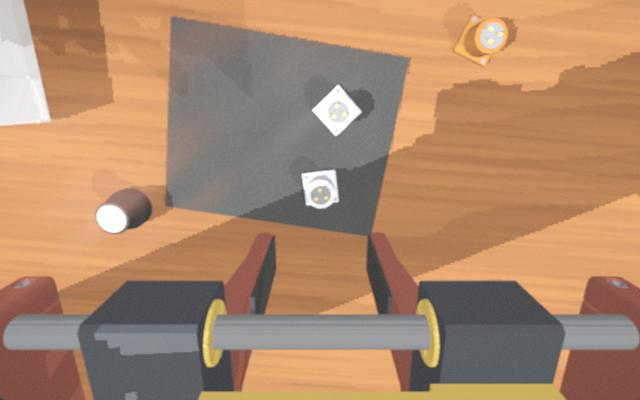

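The two steel capsules are at (320,190) and (338,110), round and grey on the mat. The orange one at (490,35) is off the mat. Grasping the nearer one.

Call:
play_rows:
  deltas:
    - [0,0,60,0,0,0,0.5]
    - [-0.7,-0.6,110,0,0,0,0.5]
    - [-0.7,-0.6,134,0,0,0,0.5]
    - [-0.7,-0.6,134,0,0,0,0.5]
    - [-0.7,-0.6,134,0,0,0,0]
    - [-0.7,-0.6,134,0,0,0,0]
    - [-0.7,-0.6,134,0,0,0,0]
    - [-0.7,-0.6,134,0,0,0,0]
    - [-0.7,-0.6,100,0,0,0,0]
    - [-0.7,-0.6,20,0,0,0,0]
    - [-0.7,-0.6,0,0,0,0,0]
    - [-0.7,-0.6,0,0,0,0,0]
  grip_force: 30

```text
time: 9.68
tcp_pos: [433.0, -357.7, 167.5]
ee_rot: [0.999, 0.04, 0.003, 0.003]
contact_force: [-0.8, -0.2, -0.4]
gripper_width: 25.3
grasp_force: 30.0
```

```bash
python3 -c "
from h import *
go(*ch(-10,-32),165,.081);go(*ch(-10,-32),50,.081)"
```

```text
go [134.8, -317.2, 1.2] [0.3, -0.3, -0.0] n>= 6 psi0 0.081
go [134.2, -317.9, 116.2] [0.3, -0.3, -0.0] n>= 6 psi0 0.081
```

Call:
play_rows:
  deltas:
    - [20,-45,0,0,0,0,0]
    - [45,-105,0,0,0,0,0]
    - [70,-165,0,0,0,0,0]
    - [95,-225,0,0,0,0,0]
    - [115,-275,0,0,0,0,0]
    - [130,-308,0,0,0,0,0]
    - [134.5,-317.5,0,0,0,0,0]
    - [134.5,-317.5,0,0,0,0,0]
    - [134.5,-317.5,0,0,0,0,0]

```text
time: 10.8
tcp_pos: [539.2, -29.8, 163.3]
ee_rot: [0.999, 0.04, -0.0, 0.0]
contact_force: [1.2, -0.1, -0.8]
gripper_width: 25.2
grasp_force: 30.0
```

Run:
```python
from h import *
go(*ch(-10,-32),49,.081)
z=cap("scene"); im,d,p,T=z; P=cloud(d,p,T)
# rim: points z 60..72 
m=(d>0)&(P[...,2]>63)&(P[...,2]<71)&(abs(P[...,0]-550)<120)&(abs(P[...,1])<150)
q=P[m][:,:2].astype(np.float32); print(m.sum(),cv2.minAreaRect(q), np.median(P[m],0))
im,d,p,T=cap("wrist"); cv2.imwrite("pics/w3.png",im); np.savez("w3.npz",im=im,d=d,T=T)
P=cloud(d,p,T); m=(d>0)&(P[...,2]<26)&(P[...,2]>14)&(abs(P[...,0]-550)<50)&(abs(P[...,1])<90)
q=P[m][:,:2].astype(np.float32); print("floor",m.sum(),cv2.minAreaRect(q), np.median(P[m],0))
```

```text
go [2.7, 1.1, 114.3] [0.0, 0.1, -0.1] n>= 2 psi0 0.079
954 ((546.8052978515625, 4.294685363769531), (167.34400939941406, 231.02972412109375), 4.409381866455078) [513.20223712  65.44321797  66.96479949]
floor 18434 ((545.1522827148438, 3.7681884765625), (93.38777160644531, 161.00193786621094), 4.977855205535889) [550.77659203   4.85805979  21.45719755]
```

View pics/w3.png

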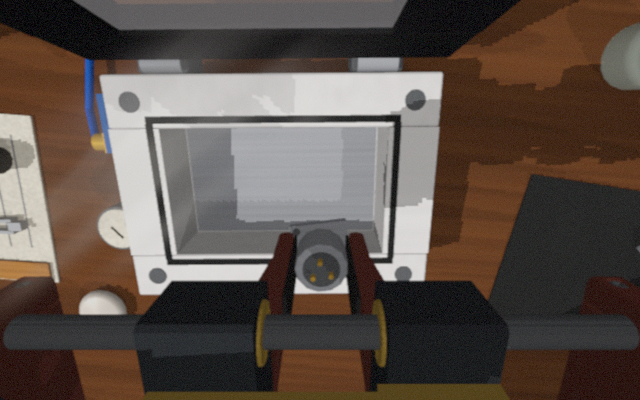

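The capsule is held at (322,262) over the open cavity, whose floor spans about (195–385, 125–235). Lowering it.

Call:
play_rows:
  deltas:
    - [2,1,40,0,0,0,0]
    - [2,1,80,0,0,0,0]
    - [2,1,100,0,0,0,0]
    - [2,1,110,0,0,0,0]
    - [2,1,114,0,0,0,0]
    - [2,1,114,0,0,0,0]
    - [2,1,114,0,0,0,0.42]
    - [2,1,114,0,0,0,0.42]
    - [2,1,114,0,0,0,0.42]
    - [2,1,60,0,0,0,0.42]
    - [2,1,0,0,0,0,0.42]
    - [2,1,0,0,0,0,0.42]

```text
time: 12.4
tcp_pos: [545.4, -29.9, 168.4]
ee_rot: [0.999, 0.04, 0.005, 0.001]
contact_force: [0.7, -0.8, -0.6]
gripper_width: 36.9
grasp_force: 0.0
```

```bash
python3 -c "
from h import *
go(502.7,-365,165,.081)
im,d,p,T=cap('side'); P=cloud(d,p,T)
for X,Y in((505,-365),(540,-30)):
    m=(d>0)&(abs(P[...,0]-X)<45)&(abs(P[...,1]-Y)<40)&(P[...,2]>24)&(P[...,2]<60)
    print(m.sum(),P[m].mean(0))
cv2.imwrite('pics/side2.png',cv2.resize(im[120:360,220:440],None,fx=2.4,fy=2.4))
"
```

```text
go [-69.7, 330.5, 3.5] [0.1, -0.5, -0.0] n>= 6 psi0 0.081
101 [ 503.40769163 -368.58064933   27.1948002 ]
54 [542.66747803 -35.03552268  43.23849141]
```

View pics/side2.png

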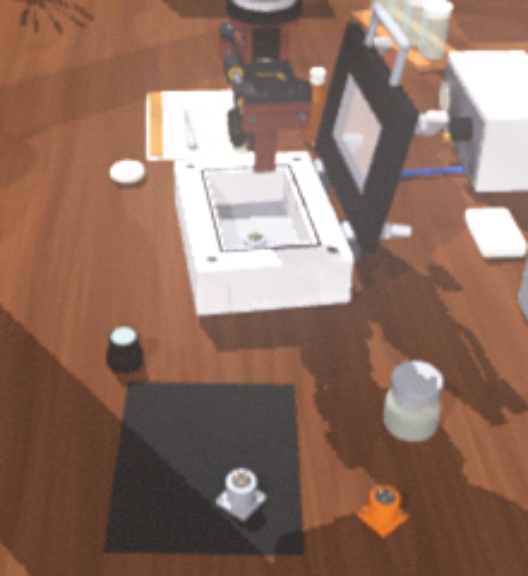

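The first capsule stands in the cavity, crop (257,238), and the second is still on the mat at (240,490). Going to the second.

Call:
play_rows:
  deltas:
    - [-70,330,0,0,0,0,0.5]
    - [-70,330,0,0,0,0,0.5]
    - [-70,330,0,0,0,0,0.5]
    - [-70,330,0,0,0,0,0.5]
    - [-70,330,0,0,0,0,0.5]
    - [-70,330,0,0,0,0,0.5]
    - [-70,330,0,0,0,0,0.5]
    - [-70,330,0,0,0,0,0.5]
    - [-70,330,0,0,0,0,0.5]

```text
time: 13.58
tcp_pos: [498.7, -361.9, 163.3]
ee_rot: [0.999, 0.041, -0.0, -0.001]
contact_force: [0.3, -0.3, 0.1]
gripper_width: 44.2
grasp_force: 0.0
```

```bash
python3 caps.py
```

```text
[ 498.7 -361.9  163.3]
[450 107  27  31 629] [121. 149. 179.] [ 567.8 -475.3   12.6] 31.8
go [59.4, 118.5, 132.4] [-0.0, 0.0, 0.1] n>= 3 psi0 0.082
[310 173  30  31 719] [237. 240. 240.] [ 502.7 -364.7   13. ] 33.9
go [3.6, 3.0, 132.5] [-0.0, 0.0, 0.1] n>= 3 psi0 0.082
```

Call:
play_rows:
  deltas:
    - [3.6,3,60,0,0,0,0.5]
    - [3.6,3,110,0,0,0,0.5]
    - [3.6,3,132,0,0,0,0.5]
    - [3.6,3,132,0,0,0,0.5]
    - [3.6,3,132,0,0,0,0]
    - [3.6,3,132,0,0,0,0]
    - [3.6,3,132,0,0,0,0]
    - [3.6,3,132,0,0,0,0]
    - [3.6,3,100,0,0,0,0]
    - [3.6,3,20,0,0,0,0]
    - [3.6,3,0,0,0,0,0]
    - [3.6,3,0,0,0,0,0]
  grip_force: 30

```text
time: 15.12
tcp_pos: [504.3, -368.4, 167.6]
ee_rot: [0.999, 0.04, 0.003, 0.003]
contact_force: [-0.1, -0.4, -1.1]
gripper_width: 25.4
grasp_force: 30.0
```

```bash
python3 -c "
from h import *
go(*ch(-10,32),164,.081)"
```

```text
go [64.5, -397.6, 1.7] [0.3, -0.3, -0.0] n>= 7 psi0 0.081
```

Call:
play_rows:
  deltas:
    - [7,-45,0,0,0,0,0]
    - [17,-105,0,0,0,0,0]
    - [27,-165,0,0,0,0,0]
    - [37,-225,0,0,0,0,0]
    - [47,-285,0,0,0,0,0]
    - [55,-340,0,0,0,0,0]
    - [62,-380,0,0,0,0,0]
    - [65,-395,0,0,0,0,0]
    - [65,-395,0,0,0,0,0]
    - [65,-395,0,0,0,0,0]

```text
time: 16.38
tcp_pos: [535.3, 31.1, 163.3]
ee_rot: [0.999, 0.04, -0.0, 0.0]
contact_force: [1.1, 0.0, -1.4]
gripper_width: 25.1
grasp_force: 30.0
```

```bash
python3 -c "
from h import *
go(*ch(-10,32),49,.081)"
```

```text
go [1.6, -2.0, 114.3] [0.0, 0.0, -0.1] n>= 2 psi0 0.080
```

Call:
play_rows:
  deltas:
    - [1.6,-2,40,0,0,0,0]
    - [1.6,-2,80,0,0,0,0]
    - [1.6,-2,100,0,0,0,0]
    - [1.6,-2,110,0,0,0,0]
    - [1.6,-2,114,0,0,0,0]
    - [1.6,-2,114,0,0,0,0]
    - [1.6,-2,114,0,0,0,0.42]
    - [1.6,-2,114,0,0,0,0.42]
    - [1.6,-2,114,0,0,0,0.42]
    - [1.6,-2,60,0,0,0,0.42]
    - [1.6,-2,0,0,0,0,0.42]
    - [-60,-2,-60,0,0,0,0.42]
    - [-80,-2,-150,0,0,0,0.42]
    - [-80,-2,-200,0,0,0,0.42]
    - [-80,-2,-210,0,0,0,0.42]
    - [-80,-2,-210,0,0,0,0.42]

```text
time: 18.38
tcp_pos: [457.2, 27.7, 377.7]
ee_rot: [0.999, 0.04, 0.004, 0.0]
contact_force: [0.1, -0.2, -1.3]
gripper_width: 36.8
grasp_force: 0.0
```

Run:
```python
from h import *
print(env.get_obs()["tcp_pos"])
im,d,p,T=cap("side"); P=cloud(d,p,T)
m=(d>0)&(P[...,2]>240)&(P[...,2]<300)&(P[...,0]>640)&(P[...,0]<760)&(abs(P[...,1])<70)
m2=m&(P[...,2]>268); print("bar side",m2.sum(),np.median(P[m2],0))
im,d,p,T=cap("wrist"); P=cloud(d,p,T); cv2.imwrite("pics/w4.png",im)
m2=(d>0)&(P[...,2]>268)&(P[...,2]<300)&(P[...,0]>640)&(P[...,0]<760)&(abs(P[...,1])<70); print("bar wrist",m2.sum(),m2.any() and np.median(P[m2],0))
print("expected",ch(90-216*np.cos(np.pi-1.75-.039),0),68+216*np.sin(1.789))
```

```text
[457.23677067  27.7075798  377.67715787]
bar side 127 [682.60817617   2.01665321 281.01181506]
bar wrist 0 False
expected [592.29935691   5.49870292] 278.8781834476133
```

View pics/w4.png

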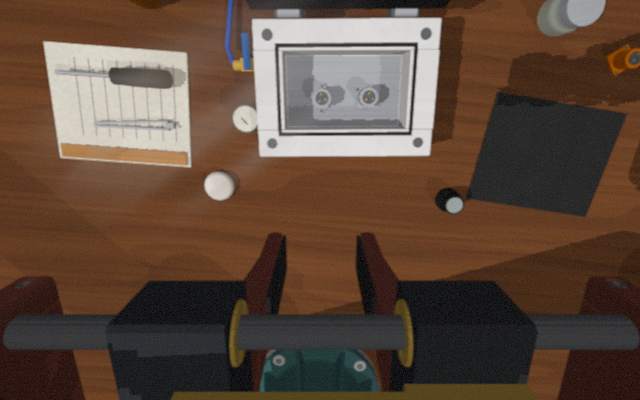

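Both capsules stand in the cavity at (322,97) and (369,96), and the mat is empty. Next, close the lid: go above the bar.

```bash
python3 -c "
from h import *
go(683,12.5,372,YAW+np.pi/2)"
```

```text
go [225.6, 33.7, 1.6] [0.0, -0.0, -90.0] n>= 9 psi0 0.081
```

Call:
play_rows:
  deltas:
    - [226,34,0,0,0,-90,0.42]
    - [226,34,0,0,0,-90,0.42]
    - [226,34,0,0,0,-90,0.42]
    - [226,34,0,0,0,-90,0.42]
    - [226,34,0,0,0,-90,0.42]
    - [226,34,0,0,0,-90,0.42]
    - [226,34,0,0,0,-90,0.42]
    - [226,34,0,0,0,-90,0.42]
    - [226,34,0,0,0,-90,0.42]
    - [226,34,0,0,0,-90,0.42]
    - [226,34,0,0,0,-90,0.42]

```text
time: 19.85
tcp_pos: [683.2, 12.2, 372.0]
ee_rot: [0.679, 0.735, -0.001, -0.001]
contact_force: [0.1, -0.1, -0.6]
gripper_width: 36.8
grasp_force: 0.0
```

Run:
```python
from h import *
go(683,12.5,282,YAW+np.pi/2)
im,d,p,T=cap("wrist"); P=cloud(d,p,T); np.savez("w5.npz",im=im,d=d,T=T)
m2=(d>0)&(P[...,2]>262)&(P[...,2]<300)&(P[...,0]>640)&(P[...,0]<760)&(abs(P[...,1])<70); print("bar wrist",m2.sum(),m2.any() and (np.median(P[m2],0),P[m2].min(0),P[m2].max(0)))
```

```text
go [0.3, 0.1, 90.0] [-0.1, -0.0, -0.1] n>= 2 psi0 1.650
bar wrist 2344 (array([682.71312673,  21.69924241, 284.71260492]), array([671.33520707, -38.89776049, 262.34040038]), array([693.11678108,  69.93998246, 287.7248591 ]))
```

Call:
play_rows:
  deltas:
    - [0,0,45,0,0,0,0.42]
    - [0,0.5,80,0,0,0,0.42]
    - [0,0.5,89,0,0,0,0.42]
    - [0,0.5,89,0,0,0,0.42]
    - [0,0.5,89,0,0,0,0]
    - [0,0.5,89,0,0,0,0]
    - [0,0.5,89,0,0,0,0]
    - [0,0.5,89,0,0,0,0]
  grip_force: 25

```text
time: 20.9
tcp_pos: [683.9, 12.1, 285.8]
ee_rot: [0.678, 0.735, 0.0, 0.0]
contact_force: [-3.1, 0.2, 5.8]
gripper_width: 11.2
grasp_force: 25.0
```

Run:
```python
from h import *
o=env.get_obs();print(o["tcp_pos"],o["contact_force"].round(1))
r=lambda a:216*np.array([np.cos(a+.039),np.sin(a+.039)])
for a in np.linspace(1.75,0,21)[1:]:
    d=r(a)-r(1.75); print([0,round(-float(d[0])),round(-float(d[1]))],end=" ")
```

```text
[683.90965276  12.10778562 285.76938302] [-3.1  0.2  5.8]
[0, -19, -3] [0, -37, -5] [0, -56, -5] [0, -75, -3] [0, -94, 0] [0, -112, 5] [0, -130, 11] [0, -147, 19] [0, -163, 29] [0, -179, 40] [0, -193, 52] [0, -206, 65] [0, -219, 80] [0, -229, 95] [0, -239, 112] [0, -247, 129] [0, -253, 147] [0, -258, 165] [0, -261, 184] [0, -263, 202]
```

Call:
play_rows:
  deltas:
    - [0,-19,-3,0,0,0,0]
    - [0,-37,-5,0,0,0,0]
    - [0,-56,-5,0,0,0,0]
    - [0,-75,-3,0,0,0,0]
    - [0,-94,0,0,0,0,0]
    - [0,-112,5,0,0,0,0]
    - [0,-130,11,0,0,0,0]
    - [0,-147,19,0,0,0,0]
    - [0,-163,29,0,0,0,0]
    - [0,-179,40,0,0,0,0]
    - [0,-193,52,0,0,0,0]
    - [0,-206,65,0,0,0,0]
    - [0,-219,80,0,0,0,0]
    - [0,-229,95,0,0,0,0]
    - [0,-239,112,0,0,0,0]
    - [0,-247,129,0,0,0,0]
    - [0,-253,147,0,0,0,0]
    - [0,-258,165,0,0,0,0]
    - [0,-261,184,0,0,0,0]
    - [0,-262,190,0,0,0,0]

```text
time: 23.4
tcp_pos: [422.8, -8.9, 94.0]
ee_rot: [0.678, 0.735, -0.0, -0.0]
contact_force: [-0.5, -0.2, -1.7]
gripper_width: 11.2
grasp_force: 25.0
```

Call:
play_rows:
  deltas:
    - [0,0,7,0,0,0,0]
    - [0,0,13,0,0,0,0]
    - [0,0,13,0,0,0,0]
    - [0,0,13,0,0,0,0.42]
    - [0,0,13,0,0,0,0.42]
    - [0,0,13,0,0,0,0.42]
    - [0,0,-50,0,0,0,0.42]
    - [0,40,-110,0,0,0,0.42]
    - [0,80,-160,0,0,0,0.42]
    - [0,80,-200,0,0,0,0.42]
    - [0,80,-200,0,0,0,0.42]
    - [0,80,-200,0,0,0,0.42]

```text
time: 24.9
tcp_pos: [502.1, -2.3, 294.2]
ee_rot: [0.678, 0.735, -0.0, -0.0]
contact_force: [-0.1, 0.2, 0.9]
gripper_width: 37.1
grasp_force: 0.0
```

```bash
cat > wings.py <<'E'
from h import *
# wing pose per screw by depth cloud: top band z 105..125, clusters near nominal
def wings(cams=("scene","side","wrist")):
    S=dict(nl=ch(-65,97),nr=ch(-65,-97),fl=ch(65,97),fr=ch(65,-97))
    for n in cams:
        im,d,p,T=cap(n); P=cloud(d,p,T)
        for k,s in S.items():
            m=(d>0)&(P[...,2]>98)&(P[...,2]<124)&(np.hypot(P[...,0]-s[0],P[...,1]-s[1])<32)
            if m.sum()<20: continue
            q=P[m]
            if n=="wrist": q=q[q[:,2]>np.percentile(q[:,2],95)-5]
            (c,w,a)=cv2.minAreaRect(q[:,:2].astype(np.float32))
            if w[0]<w[1]: a+=90
            phi=np.radians(a); v=(YAW+np.pi/2+2.5-phi)%np.pi
            print(n,k,np.round(c,1),np.round(w,0),"v %.2f"%v,"z",q[:,2].max().round(0),m.sum())
        if n=="wrist":
            cv2.imwrite("pics/ww.png",im)
print(env.get_obs()["tcp_pos"].round(1))
E
python3 -c "
from wings import *
wings()"
```

```text
[502.1  -2.3 294.2]
scene nl [475.7  95.6] [37. 13.] v 3.14 z 123.0 68
scene nr [491.  -99.9] [43. 13.] v 0.23 z 123.0 55
scene fl [607.5 106.2] [37. 13.] v 0.40 z 122.0 64
scene fr [622.9 -85.5] [38. 16.] v 0.17 z 123.0 63
side nl [474.1  90.6] [38. 12.] v 0.05 z 119.0 75
side nr [ 492.  -104.9] [35. 14.] v 0.19 z 118.0 105
side fl [606.1 100.3] [35. 14.] v 0.41 z 119.0 71
side fr [623.4 -92.1] [39. 15.] v 0.03 z 118.0 88
wrist nl [472.8  94.4] [38. 11.] v 0.03 z 121.0 653
wrist nr [489.5 -98.2] [37. 11.] v 0.27 z 121.0 564
wrist fl [603.9 105.5] [37. 11.] v 0.30 z 122.0 740
wrist fr [620.5 -86.5] [37. 11.] v 0.04 z 121.0 642
```

View pics/ww.png

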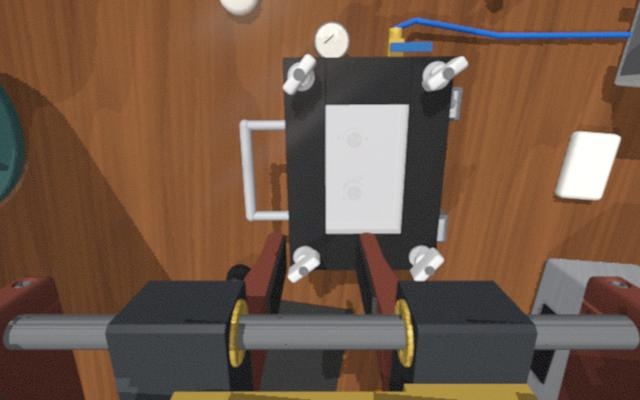

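The lid is shut, with both capsules visible through the window at (353,139) and (353,192). The wings are at (299,75) nl, (444,74) fl, (304,265) nr and (427,264) fr. Crisscross order: nl, fr, nr, fl.

```bash
cat >> h.py <<'E'
W=dict(nl=(474.2,93.5),nr=(490.8,-101),fl=(605.8,104),fr=(622.3,-88))
E
python3 -c "
from h import *
go(*W['nl'],180,.982);go(*W['nl'],114,.982)"
```

```text
go [97.6, -18.9, 113.2] [-0.2, 0.0, 38.3] n>= 4 psi0 1.651
go [97.5, -18.7, 179.2] [-0.2, 0.0, 38.3] n>= 4 psi0 1.651
```

Call:
play_rows:
  deltas:
    - [97.5,-19,60,0,0,38.3,0.42]
    - [97.5,-19,113,0,0,38.3,0.42]
    - [97.5,-19,113,0,0,38.3,0.42]
    - [97.5,-19,113,0,0,38.3,0.42]
    - [97.5,-19,113,0,0,38.3,0.42]
    - [97.5,-19,113,0,0,38.3,0.42]

```text
time: 25.8
tcp_pos: [475.8, 93.0, 181.5]
ee_rot: [0.881, 0.473, -0.0, -0.0]
contact_force: [-0.2, 0.3, 0.3]
gripper_width: 36.6
grasp_force: 0.0
```

```bash
python3 -c "
from h import *
go(*W['nl'],114,.982)
from wings import *
wings(('wrist',))"
```

```text
go [-0.5, -1.6, 67.5] [-0.0, 0.0, 0.2] n>= 2 psi0 0.985
[475.8  93.  181.5]
wrist nl [473.3  94.6] [38. 11.] v 0.04 z 121.0 1104
wrist fl [604.2 106.1] [38. 12.] v 0.30 z 122.0 2111
```

Call:
play_rows:
  deltas:
    - [-0.5,-1.6,40,0,0,0,0.42]
    - [-0.5,-1.6,67,0,0,0,0.42]
    - [-0.5,-1.6,67,0,0,0,0.42]
    - [-0.5,-1.6,67,0,0,0,0]
    - [-0.5,-1.6,67,0,0,0,0]
    - [-0.5,-1.6,67,0,0,0,0]
    - [-0.5,-1.6,67,0,0,0,0]
  grip_force: 40

```text
time: 26.72
tcp_pos: [473.3, 94.7, 115.5]
ee_rot: [0.882, 0.472, -0.0, -0.001]
contact_force: [-3.7, 5.3, 6.7]
gripper_width: 11.3
grasp_force: 40.0
```

Call:
play_rows:
  deltas:
    - [0,0,0,0,0,9,0]
    - [0,0,0,0,0,18,0]
    - [0,0,0,0,0,27,0]
    - [0,0,0,0,0,36,0]
    - [0,0,0,0,0,45,0]
    - [0,0,0,0,0,54,0]
    - [0,0,0,0,0,63,0]
    - [0,0,0,0,0,70,0]
    - [0,0,0,0,0,70,0]
    - [0,0,0,0,0,70,0]
    - [0,0,0,0,0,70,0.42]
    - [0,0,0,0,0,70,0.42]
    - [0,0,-40,0,0,70,0.42]
    - [0,0,-70,0,0,70,0.42]
    - [0,0,-70,0,0,70,0.42]

```text
time: 28.6
tcp_pos: [476.3, 93.7, 186.8]
ee_rot: [0.993, -0.119, 0.003, -0.0]
contact_force: [0.5, 0.6, 0.3]
gripper_width: 36.9
grasp_force: 0.0
```

```bash
python3 -c "
from h import *
go(*W['fr'],182,1.01-.06)
from wings import *
wings(('wrist','side'))"
```

```text
go [184.8, 142.0, 5.6] [0.1, -0.3, -68.1] n>= 7 psi0 -0.239
[476.3  93.7 186.8]
wrist nl [474.   94.3] [10. 37.] v 1.25 z 121.0 1036
wrist nr [490.4 -98.1] [39. 12.] v 0.25 z 121.0 1930
wrist fl [604.4 105.5] [37. 11.] v 0.30 z 122.0 1570
side nl [474.7  92.4] [17. 38.] v 1.27 z 118.0 96
side nr [ 491.4 -103.7] [38. 13.] v 0.22 z 119.0 104
side fl [604.7 101.1] [36. 13.] v 0.42 z 118.0 70
side fr [621.9 -91.6] [39. 11.] v 0.05 z 119.0 86
```

Call:
play_rows:
  deltas:
    - [184,141,3,0,0,-68.5,0.42]
    - [184,141,3,0,0,-68.5,0.42]
    - [184,141,3,0,0,-68.5,0.42]
    - [184,141,3,0,0,-68.5,0.42]
    - [184,141,3,0,0,-68.5,0.42]
    - [184,141,3,0,0,-68.5,0.42]
    - [184,141,3,0,0,-68.5,0.42]
    - [184,141,3,0,0,-68.5,0.42]
    - [184,141,3,0,0,-68.5,0.42]

```text
time: 29.82
tcp_pos: [619.1, -86.7, 180.6]
ee_rot: [0.888, 0.46, -0.001, -0.001]
contact_force: [-0.8, -0.2, 0.2]
gripper_width: 36.8
grasp_force: 0.0
```

```bash
python3 -c "
from h import *
go(621,-87.3,114,.97)
from wings import *
wings(('wrist',))"
```

```text
go [0.6, 2.0, 66.6] [-0.1, 0.0, -0.8] n>= 2 psi0 0.955
[619.1 -86.7 180.6]
wrist nl [490.3  87.4] [6. 2.] v 0.08 z 103.0 30
wrist fl [592.3  91.9] [2. 8.] v 1.53 z 115.0 121
wrist fr [621.4 -86.9] [37. 11.] v 0.04 z 122.0 1112
```

Call:
play_rows:
  deltas:
    - [0.6,2,40,0,0,-0.8,0.42]
    - [0.6,2,66,0,0,-0.8,0.42]
    - [0.6,2,66,0,0,-0.8,0.42]
    - [0.6,2,66,0,0,-0.8,0]
    - [0.6,2,66,0,0,-0.8,0]
    - [0.6,2,66,0,0,-0.8,0]
    - [0.6,2,66,0,0,-0.8,0]
    - [0.6,2,66,0,0,9,0]
    - [0.6,2,66,0,0,18,0]
    - [0.6,2,66,0,0,27,0]
    - [0.6,2,66,0,0,36,0]
    - [0.6,2,66,0,0,45,0]
    - [0.6,2,66,0,0,54,0]
    - [0.6,2,66,0,0,62,0]
    - [0.6,2,66,0,0,68.5,0]
    - [0.6,2,66,0,0,68.5,0]
    - [0.6,2,66,0,0,68.5,0]
    - [0.6,2,66,0,0,68.5,0.42]
    - [0.6,2,66,0,0,68.5,0.42]
    - [0.6,2,0,0,0,68.5,0.42]

```text
time: 32.38
tcp_pos: [618.0, -86.7, 173.9]
ee_rot: [0.993, -0.119, -0.005, -0.001]
contact_force: [0.7, -0.5, 0.7]
gripper_width: 35.5
grasp_force: 0.0
```

```bash
python3 -c "
from h import *
go(490.3,-98.8,182,1.012-.26)
from wings import *
wings(('wrist','side'))"
```

```text
go [-121.3, 41.9, -6.8] [-0.3, 0.6, -56.8] n>= 6 psi0 -0.239
[618.  -86.7 173.9]
wrist nr [496.  -93.5] [23. 11.] v 0.28 z 121.0 719
wrist fl [600.5  96.6] [19.  5.] v 0.31 z 121.0 1008
wrist fr [621.9 -87.3] [10. 37.] v 1.24 z 121.0 1175
side nl [473.4  88.3] [18. 39.] v 1.42 z 120.0 97
side nr [ 490.8 -102.9] [36. 12.] v 0.18 z 118.0 106
side fl [603.8  99.6] [32. 14.] v 0.13 z 118.0 65
side fr [622.  -90.1] [16. 38.] v 1.23 z 120.0 124
```

Call:
play_rows:
  deltas:
    - [-122,42,0,0,0,-56.8,0.42]
    - [-122,42,0,0,0,-56.8,0.42]
    - [-122,42,0,0,0,-56.8,0.42]
    - [-122,42,0,0,0,-56.8,0.42]
    - [-122,42,0,0,0,-56.8,0.42]
    - [-122,42,0,0,0,-56.8,0.42]
    - [-122,42,0,0,0,-56.8,0.42]
    - [-122,42,0,0,0,-56.8,0.42]

```text
time: 33.48
tcp_pos: [493.2, -99.5, 178.0]
ee_rot: [0.93, 0.367, -0.0, -0.0]
contact_force: [0.0, -1.0, 0.7]
gripper_width: 36.6
grasp_force: 0.0
```

```bash
python3 -c "
from h import *
go(490.3,-98.8,114,1.012-.26)
from wings import *
wings(('wrist',))"
```

```text
go [-1.6, -2.4, 64.0] [-0.0, 0.0, -0.0] n>= 2 psi0 0.751
[493.2 -99.5 178. ]
wrist nl [473.4  94.2] [12. 39.] v 1.26 z 122.0 2954
wrist nr [490.3 -98.1] [37. 10.] v 0.26 z 121.0 1122
wrist fr [620.8 -87.3] [11. 38.] v 1.25 z 122.0 1828
```

Rotate from ψ=0.752 to −0.24 (57°).

Call:
play_rows:
  deltas:
    - [-1.6,-2.6,40,0,0,0,0.42]
    - [-1.6,-2.6,64,0,0,0,0.42]
    - [-1.6,-2.6,64,0,0,0,0.42]
    - [-1.6,-2.6,64,0,0,0,0]
    - [-1.6,-2.6,64,0,0,0,0]
    - [-1.6,-2.6,64,0,0,0,0]
    - [-1.6,-2.6,64,0,0,0,0]
    - [-1.6,-2.6,64,0,0,9,0]
    - [-1.6,-2.6,64,0,0,18,0]
    - [-1.6,-2.6,64,0,0,27,0]
    - [-1.6,-2.6,64,0,0,36,0]
    - [-1.6,-2.6,64,0,0,45,0]
    - [-1.6,-2.6,64,0,0,52,0]
    - [-1.6,-2.6,64,0,0,57,0]
    - [-1.6,-2.6,64,0,0,57,0]
    - [-1.6,-2.6,64,0,0,57,0]
    - [-1.6,-2.6,64,0,0,57,0.42]
    - [-1.6,-2.6,64,0,0,57,0.42]
    - [-1.6,-2.6,0,0,0,57,0.42]
    - [-1.6,-2.6,0,0,0,57,0.42]

```text
time: 36.02
tcp_pos: [493.3, -99.7, 181.8]
ee_rot: [0.993, -0.121, 0.004, 0.001]
contact_force: [0.2, -0.0, -0.6]
gripper_width: 36.7
grasp_force: 0.0
```

```bash
python3 -c "
from h import *
go(604.6,105.3,182,1.012-.31)
from wings import *
wings(('wrist','side'))"
```

```text
go [58.9, -225.7, 0.1] [0.3, -0.4, -54.1] n>= 6 psi0 -0.242
[493.3 -99.7 181.8]
wrist nl [480.5  88.6] [ 7. 24.] v 1.04 z 121.0 1065
wrist nr [490.7 -98.7] [11. 38.] v 1.25 z 121.0 1098
wrist fl [592.   92.6] [ 4. 10.] v 1.49 z 104.0 67
wrist fr [616.9 -86.3] [11. 28.] v 1.24 z 122.0 1507
side nr [ 491.3 -100.8] [16. 38.] v 1.33 z 119.0 134
side fl [605.  101.3] [36. 14.] v 0.41 z 118.0 73
side fr [622.2 -91. ] [18. 36.] v 1.48 z 119.0 124
```

Call:
play_rows:
  deltas:
    - [58,-225.5,0,0,0,-54,0.42]
    - [58,-225.5,0,0,0,-54,0.42]
    - [58,-225.5,0,0,0,-54,0.42]
    - [58,-225.5,0,0,0,-54,0.42]
    - [58,-225.5,0,0,0,-54,0.42]
    - [58,-225.5,0,0,0,-54,0.42]
    - [58,-225.5,0,0,0,-54,0.42]
    - [58,-225.5,0,0,0,-54,0.42]
    - [58,-225.5,0,0,0,-54,0.42]

```text
time: 37.25
tcp_pos: [600.5, 105.8, 178.2]
ee_rot: [0.94, 0.342, 0.0, -0.0]
contact_force: [0.0, -0.2, -0.0]
gripper_width: 37.0
grasp_force: 0.0
```

```bash
python3 -c "
from h import *
go(604.8,105.3,114,1.012-.31)
from wings import *
wings(('wrist',))"
```

```text
go [2.9, 3.2, 64.2] [-0.0, -0.0, -0.2] n>= 2 psi0 0.698
[600.5 105.8 178.2]
wrist fl [604.9 106.6] [37. 10.] v 0.30 z 121.0 1133
wrist fr [624.3 -87.7] [12. 31.] v 1.17 z 121.0 539
```

Call:
play_rows:
  deltas:
    - [3.3,2.7,40,0,0,0,0.42]
    - [3.3,2.7,64,0,0,0,0.42]
    - [3.3,2.7,64,0,0,0,0.42]
    - [3.3,2.7,64,0,0,0,0]
    - [3.3,2.7,64,0,0,0,0]
    - [3.3,2.7,64,0,0,0,0]
    - [3.3,2.7,64,0,0,0,0]
    - [3.3,2.7,64,0,0,9,0]
    - [3.3,2.7,64,0,0,18,0]
    - [3.3,2.7,64,0,0,27,0]
    - [3.3,2.7,64,0,0,36,0]
    - [3.3,2.7,64,0,0,45,0]
    - [3.3,2.7,64,0,0,50,0]
    - [3.3,2.7,64,0,0,54,0]
    - [3.3,2.7,64,0,0,54,0]
    - [3.3,2.7,64,0,0,54,0]
    - [3.3,2.7,64,0,0,54,0.42]
    - [3.3,2.7,64,0,0,54,0.42]
    - [3.3,2.7,0,0,0,54,0.42]
    - [3.3,2.7,0,0,0,54,0.42]

```text
time: 39.8
tcp_pos: [608.2, 106.8, 182.5]
ee_rot: [0.993, -0.121, 0.004, -0.001]
contact_force: [0.0, 0.2, -0.5]
gripper_width: 36.9
grasp_force: 0.0
```

```bash
python3 -c "
from h import *
print(env.get_obs()['joints'].round(2))
go(474.2,94.3,182,2.904)
from wings import *
wings(('wrist','side'))"
```

```text
[0.06 0.44 1.55 0.   1.15 1.87]
go [-127.1, 44.2, -0.7] [-0.7, 0.2, 179.7] n>= 17 psi0 -0.242
[608.2 106.8 182.5]
wrist nl [478.5  96.9] [ 8. 29.] v 1.09 z 121.0 472
wrist nr [ 508.9 -100.3] [3. 7.] v 2.50 z 116.0 129
wrist fl [605.4 106. ] [11. 37.] v 1.24 z 121.0 1094
wrist fr [621.3 -86.8] [13. 37.] v 1.25 z 121.0 2666
side nl [473.3  90.8] [16. 38.] v 1.38 z 119.0 98
side nr [ 490.8 -102.1] [16. 38.] v 1.30 z 118.0 133
side fl [605.2 101.5] [14. 38.] v 1.17 z 119.0 89
side fr [622. -90.] [17. 38.] v 1.19 z 119.0 120
```

Call:
play_rows:
  deltas:
    - [-128,44,0,0,0,-90,0.42]
    - [-128,44,0,0,0,-90,0.42]
    - [-128,44,0,0,0,-90,0.42]
    - [-128,44,0,0,0,-90,0.42]
    - [-128,44,0,0,0,-90,0.42]
    - [-128,44,0,0,0,-90,0.42]
    - [-128,44,0,0,0,-90,0.42]
    - [-128,44,0,0,0,-90,0.42]
    - [-128,44,0,0,0,-178,0.42]
    - [-128,44,0,0,0,-178,0.42]
    - [-128,44,0,0,0,-178,0.42]
    - [-128,44,0,0,0,-178,0.42]
    - [-128,44,0,0,0,-178,0.42]
    - [-128,44,0,0,0,-178,0.42]
    - [-128,44,0,0,0,-178,0.42]
    - [-128,44,0,0,0,-178,0.42]
    - [-128,44,0,0,0,-178,0.42]
    - [-128,44,0,0,0,-178,0.42]
    - [-128,44,0,0,0,-178,0.42]

```text
time: 42.28
tcp_pos: [469.4, 94.4, 177.4]
ee_rot: [0.139, 0.99, -0.0, -0.001]
contact_force: [0.4, 0.9, -0.0]
gripper_width: 36.9
grasp_force: 0.0
```

```bash
python3 -c "
from h import *
print(env.get_obs()['joints'].round(2))
go(474.0,94.3,114,2.902)
from wings import *
wings(('wrist',))"
```

```text
[ 0.05  0.27  1.85  0.    1.03 -1.24]
go [-4.5, 1.2, 63.4] [-0.0, -0.1, -2.3] n>= 2 psi0 2.862
[469.4  94.4 177.4]
wrist nl [472.5  94.1] [11. 38.] v 1.25 z 121.0 1142
wrist nr [478.5 -92.2] [16.  7.] v 0.95 z 120.0 807
wrist fl [601.4 101.8] [ 3. 23.] v 1.26 z 121.0 222
```

Call:
play_rows:
  deltas:
    - [-4,1.2,40,0,0,-2.3,0.42]
    - [-4,1.2,63,0,0,-2.3,0.42]
    - [-4,1.2,63,0,0,-2.3,0.42]
    - [-4,1.2,63,0,0,-2.3,0]
    - [-4,1.2,63,0,0,-2.3,0]
    - [-4,1.2,63,0,0,-2.3,0]
    - [-4,1.2,63,0,0,-2.3,0]
    - [-4,1.2,63,0,0,8,0]
    - [-4,1.2,63,0,0,18,0]
    - [-4,1.2,63,0,0,28,0]
    - [-4,1.2,63,0,0,38,0]
    - [-4,1.2,63,0,0,48,0]
    - [-4,1.2,63,0,0,57,0]
    - [-4,1.2,63,0,0,65,0]
    - [-4,1.2,63,0,0,70,0]
    - [-4,1.2,63,0,0,73,0]
    - [-4,1.2,63,0,0,75,0]
    - [-4,1.2,63,0,0,75,0]
    - [-4,1.2,63,0,0,75,0]
  grip_force: 50

```text
time: 44.7
tcp_pos: [473.3, 93.3, 115.9]
ee_rot: [0.711, 0.703, -0.001, 0.0]
contact_force: [-4.5, -5.8, 11.7]
gripper_width: 11.1
grasp_force: 51.1
```

```bash
python3 -c "
from h import *
o=env.get_obs();print(o['ft_torque'].round(2),o['contact_force'].round(1),o['joints'].round(2)); go(474,94.3,114,1.654)"
```

```text
[-1.09  0.65  0.9 ] [-4.5 -5.8 11.7] [ 0.05  0.36  1.9  -0.    0.88  0.07]
go [1.0, 0.7, 1.9] [-0.1, 0.1, -5.5] n>= 1 psi0 1.559
```

Call:
play_rows:
  deltas:
    - [0,0,0,0,0,0,0.42]
    - [0,0,0,0,0,0,0.42]
    - [0,0,-40,0,0,0,0.42]
    - [0,0,-65,0,0,0,0.42]
    - [0,0,-65,0,0,0,0.42]

```text
time: 45.32
tcp_pos: [475.9, 94.7, 181.7]
ee_rot: [0.713, 0.702, 0.002, 0.001]
contact_force: [0.2, -0.4, -0.3]
gripper_width: 36.7
grasp_force: 0.0
```

```bash
python3 -c "
from h import *
go(621.3,-87.3,182,2.902)
from wings import *
wings(('wrist','side'))"
```

```text
go [-179.8, 148.2, 0.2] [0.2, 0.1, -77.2] n>= 8 psi0 1.555
[475.9  94.7 181.7]
wrist nl [472.9  94.6] [11. 38.] v 2.50 z 122.0 1114
wrist fl [603.7 105.9] [11. 38.] v 1.26 z 121.0 1391
side nl [473.4  88.8] [13. 37.] v 2.45 z 118.0 49
side nr [ 490.4 -102.4] [14. 38.] v 1.28 z 118.0 128
side fl [604.7 100.6] [16. 38.] v 1.20 z 118.0 94
side fr [621.9 -90.9] [15. 38.] v 1.25 z 118.0 121
```

nl is home (2.50). Next fr.

Call:
play_rows:
  deltas:
    - [-180,148,0,0,0,-77,0.42]
    - [-180,148,0,0,0,-77,0.42]
    - [-180,148,0,0,0,-77,0.42]
    - [-180,148,0,0,0,-77,0.42]
    - [-180,148,0,0,0,-77,0.42]
    - [-180,148,0,0,0,-77,0.42]
    - [-180,148,0,0,0,-77,0.42]
    - [-180,148,0,0,0,-77,0.42]
    - [-180,148,0,0,0,-77,0.42]
    - [-180,148,0,0,0,-77,0.42]

```text
time: 46.68
tcp_pos: [619.0, -87.6, 179.1]
ee_rot: [0.121, 0.993, 0.0, -0.001]
contact_force: [0.2, 1.1, -0.3]
gripper_width: 36.9
grasp_force: 0.0
```

```bash
python3 -c "
from h import *
go(621.3,-87.3,115,2.902)
from wings import *
wings(('wrist',))"
```

```text
go [-2.3, 0.9, 64.1] [0.0, -0.1, -0.2] n>= 2 psi0 2.898
[619.  -87.6 179.1]
wrist nr [ 495.8 -100.6] [11. 26.] v 1.25 z 122.0 1448
wrist fl [604.2 104.3] [12. 38.] v 1.24 z 122.0 2659
wrist fr [621.  -87.6] [11. 38.] v 1.26 z 122.0 1125
```

Call:
play_rows:
  deltas:
    - [-2.2,1,40,0,0,0,0.42]
    - [-2.2,1,64,0,0,0,0.42]
    - [-2.2,1,64,0,0,0,0.42]
    - [-2.2,1,64,0,0,0,0]
    - [-2.2,1,64,0,0,0,0]
    - [-2.2,1,64,0,0,0,0]
    - [-2.2,1,64,0,0,0,0]
    - [-2.2,1,64,0,0,10,0]
    - [-2.2,1,64,0,0,20,0]
    - [-2.2,1,64,0,0,30,0]
    - [-2.2,1,64,0,0,40,0]
    - [-2.2,1,64,0,0,50,0]
    - [-2.2,1,64,0,0,59,0]
    - [-2.2,1,64,0,0,67,0]
    - [-2.2,1,64,0,0,72,0]
    - [-2.2,1,64,0,0,74,0]
    - [-2.2,1,64,0,0,76,0]
    - [-2.2,1,64,0,0,76,0]
    - [-2.2,1,64,0,0,76,0]

```text
time: 49.1
tcp_pos: [621.5, -88.4, 117.2]
ee_rot: [0.705, 0.709, -0.001, 0.001]
contact_force: [-3.9, -2.2, 6.7]
gripper_width: 11.2
grasp_force: 51.6
```

Call:
play_rows:
  deltas:
    - [0,0,0,0,0,0,0.42]
    - [0,0,0,0,0,0,0.42]
    - [0,0,-40,0,0,0,0.42]
    - [0,0,-65,0,0,0,0.42]
    - [0,0,-65,0,0,0,0.42]

```text
time: 49.72
tcp_pos: [623.4, -87.6, 183.0]
ee_rot: [0.706, 0.708, 0.001, 0.002]
contact_force: [-0.1, 0.7, 0.6]
gripper_width: 37.3
grasp_force: 0.0
```

```bash
python3 -c "
from h import *
go(490.6,-98.8,182,2.902)
from wings import *
wings(('wrist','side'))"
```

```text
go [-10.9, -132.8, 0.4] [0.2, 0.2, -76.2] n>= 8 psi0 1.573
[623.4 -87.6 183. ]
wrist nr [490.3 -98.4] [12. 38.] v 1.27 z 122.0 1711
wrist fr [621.2 -86.9] [11. 38.] v 2.50 z 121.0 1096
side nl [473.3  87.4] [13. 34.] v 2.50 z 117.0 49
side nr [ 490.9 -102.2] [14. 39.] v 1.33 z 119.0 134
side fl [604.1 101.6] [13. 36.] v 1.25 z 119.0 89
side fr [620.7 -91.5] [13. 38.] v 2.43 z 119.0 84
```

Call:
play_rows:
  deltas:
    - [-11,-132,0,0,0,-76,0.42]
    - [-11,-132,0,0,0,-76,0.42]
    - [-11,-132,0,0,0,-76,0.42]
    - [-11,-132,0,0,0,-76,0.42]
    - [-11,-132,0,0,0,-76,0.42]
    - [-11,-132,0,0,0,-76,0.42]
    - [-11,-132,0,0,0,-76,0.42]
    - [-11,-132,0,0,0,-76,0.42]
    - [-11,-132,0,0,0,-76,0.42]
    - [-11,-132,0,0,0,-76,0.42]

```text
time: 51.08
tcp_pos: [489.7, -98.5, 180.8]
ee_rot: [0.122, 0.993, 0.0, -0.0]
contact_force: [-0.8, -0.8, -0.3]
gripper_width: 36.9
grasp_force: 0.0
```

```bash
python3 -c "
from h import *
go(490.6,-98.8,115,2.902)
from wings import *
wings(('wrist',))"
```

```text
go [-1.0, -0.1, 65.8] [0.0, -0.0, -0.3] n>= 2 psi0 2.897
[489.7 -98.5 180.8]
wrist nl [473.5  88.5] [12. 29.] v 2.53 z 121.0 1693
wrist nr [489.2 -99.3] [11. 37.] v 1.25 z 121.0 1105
wrist fl [586.6 105.7] [5. 7.] v 1.77 z 116.0 238
wrist fr [621.  -96.2] [21. 13.] v 2.60 z 121.0 861
```

Call:
play_rows:
  deltas:
    - [-0.5,0.3,40,0,0,0,0.42]
    - [-0.5,0.3,65,0,0,0,0.42]
    - [-0.5,0.3,65,0,0,0,0.42]
    - [-0.5,0.3,65,0,0,0,0]
    - [-0.5,0.3,65,0,0,0,0]
    - [-0.5,0.3,65,0,0,0,0]
    - [-0.5,0.3,65,0,0,0,0]
    - [-0.5,0.3,65,0,0,10,0]
    - [-0.5,0.3,65,0,0,20,0]
    - [-0.5,0.3,65,0,0,30,0]
    - [-0.5,0.3,65,0,0,40,0]
    - [-0.5,0.3,65,0,0,50,0]
    - [-0.5,0.3,65,0,0,59,0]
    - [-0.5,0.3,65,0,0,67,0]
    - [-0.5,0.3,65,0,0,72,0]
    - [-0.5,0.3,65,0,0,74,0]
    - [-0.5,0.3,65,0,0,76,0]
    - [-0.5,0.3,65,0,0,76,0]
    - [-0.5,0.3,65,0,0,76,0]

```text
time: 53.5
tcp_pos: [490.0, -99.8, 117.0]
ee_rot: [0.705, 0.709, -0.001, 0.001]
contact_force: [-4.7, -5.5, 9.2]
gripper_width: 11.2
grasp_force: 51.7
```

Call:
play_rows:
  deltas:
    - [0,0,0,0,0,0,0.42]
    - [0,0,0,0,0,0,0.42]
    - [0,0,-40,0,0,0,0.42]
    - [0,0,-65,0,0,0,0.42]
    - [0,0,-65,0,0,0,0.42]

```text
time: 54.12
tcp_pos: [491.9, -98.7, 182.7]
ee_rot: [0.706, 0.708, 0.001, 0.002]
contact_force: [-0.2, 0.6, -0.2]
gripper_width: 36.6
grasp_force: 0.0
```

```bash
python3 -c "
from h import *
go(605.4,105.8,182,2.902)
from wings import *
wings(('wrist','side'))"
```

```text
go [204.3, 113.9, 0.9] [0.2, 0.2, -76.2] n>= 8 psi0 1.573
[491.9 -98.7 182.7]
wrist nr [489.7 -98.4] [11. 37.] v 2.50 z 121.0 1101
wrist fr [620.7 -87.2] [12. 37.] v 2.47 z 121.0 1822
side nr [ 491.8 -102.4] [38. 15.] v 2.62 z 119.0 76
side fl [604.7  99.7] [11. 38.] v 1.23 z 119.0 81
side fr [620.9 -90.5] [12. 40.] v 2.44 z 119.0 79
```

Call:
play_rows:
  deltas:
    - [204,113.5,0,0,0,-76,0.42]
    - [204,113.5,0,0,0,-76,0.42]
    - [204,113.5,0,0,0,-76,0.42]
    - [204,113.5,0,0,0,-76,0.42]
    - [204,113.5,0,0,0,-76,0.42]
    - [204,113.5,0,0,0,-76,0.42]
    - [204,113.5,0,0,0,-76,0.42]
    - [204,113.5,0,0,0,-76,0.42]
    - [204,113.5,0,0,0,-76,0.42]
    - [204,113.5,0,0,0,-76,0.42]

```text
time: 55.48
tcp_pos: [603.3, 105.7, 180.8]
ee_rot: [0.122, 0.993, 0.0, -0.0]
contact_force: [0.4, 0.3, -0.4]
gripper_width: 37.0
grasp_force: 0.0
```

```bash
python3 -c "
from h import *
go(605,105.8,115,2.902)
from wings import *
wings(('wrist',))"
```

```text
go [-1.7, 0.5, 65.8] [-0.0, -0.0, -0.3] n>= 2 psi0 2.897
[603.3 105.7 180.8]
wrist nl [473.2  94.2] [11. 38.] v 2.50 z 122.0 1958
wrist fl [604.2 105.3] [11. 38.] v 1.25 z 121.0 1095
wrist fr [619.9 -77.7] [11. 20.] v 2.47 z 121.0 932
```

Call:
play_rows:
  deltas:
    - [-1.2,0.5,40,0,0,0,0.42]
    - [-1.2,0.5,65,0,0,0,0.42]
    - [-1.2,0.5,65,0,0,0,0.42]
    - [-1.2,0.5,65,0,0,0,0]
    - [-1.2,0.5,65,0,0,0,0]
    - [-1.2,0.5,65,0,0,0,0]
    - [-1.2,0.5,65,0,0,0,0]
    - [-1.2,0.5,65,0,0,10,0]
    - [-1.2,0.5,65,0,0,20,0]
    - [-1.2,0.5,65,0,0,30,0]
    - [-1.2,0.5,65,0,0,40,0]
    - [-1.2,0.5,65,0,0,50,0]
    - [-1.2,0.5,65,0,0,59,0]
    - [-1.2,0.5,65,0,0,67,0]
    - [-1.2,0.5,65,0,0,72,0]
    - [-1.2,0.5,65,0,0,74,0]
    - [-1.2,0.5,65,0,0,76,0]
    - [-1.2,0.5,65,0,0,76,0]
    - [-1.2,0.5,65,0,0,76,0]

```text
time: 57.9
tcp_pos: [604.7, 105.2, 117.3]
ee_rot: [0.705, 0.709, -0.001, 0.001]
contact_force: [-2.6, -3.7, 7.8]
gripper_width: 11.3
grasp_force: 51.7
```

Call:
play_rows:
  deltas:
    - [0,0,0,0,0,0,0.42]
    - [0,0,0,0,0,0,0.42]
    - [0,0,-40,0,0,0,0.42]
    - [0,-60,-120,0,0,0,0.42]
    - [-100,-100,-180,0,0,0,0.42]
    - [-100,-100,-180,0,0,0,0.42]
    - [-100,-100,-180,0,0,0,0.42]
    - [-100,-100,-180,0,0,0,0.42]

```text
time: 58.9
tcp_pos: [505.4, 5.3, 296.8]
ee_rot: [0.707, 0.707, 0.001, 0.001]
contact_force: [0.9, 0.0, -0.4]
gripper_width: 36.8
grasp_force: 0.0
```

```bash
python3 -c "
from h import *
from wings import *
wings(('wrist','side'))"
```

```text
[505.4   5.3 296.8]
wrist nl [472.8  94.2] [11. 38.] v 2.50 z 121.0 624
wrist nr [489.4 -98.1] [11. 37.] v 2.50 z 121.0 447
wrist fl [603.9 105.6] [12. 38.] v 2.50 z 121.0 808
wrist fr [620.7 -85.7] [11. 36.] v 2.51 z 121.0 537
side nl [474.2  90.3] [11. 38.] v 2.50 z 119.0 48
side nr [ 492.  -102.9] [14. 36.] v 2.48 z 119.0 73
side fl [604.1 102. ] [12. 38.] v 2.52 z 119.0 56
side fr [621.1 -90.7] [12. 40.] v 2.42 z 119.0 81
```

View pics/ww.png

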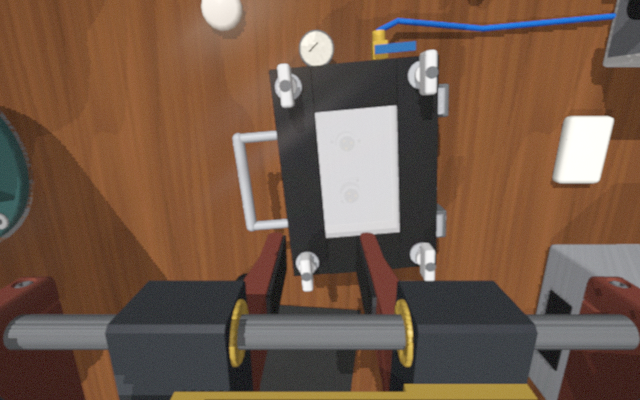

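The lid is shut and both capsules show through the window at (347,144) and (351,195). All four wings lie along the long side: (286,86), (427,72), (307,270) and (428,262). Handing in.

```bash
python3 -c "
from bench import env
print(env.finish_job())"
```

```text
the job is handed in; nothing more can be done
None
```

The job is handed in: both steel capsules stand on the chamber floor, the lid is shut, and all four wing screws read about 2.5 rad (hard home) after two crisscross passes, with nothing else on the desk touched.

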